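# Square up a row of soap bars on the packing board

### The job

Take the soap offcut off the packing board and drop it into the purple scrap bowl. Then nudge the four soap bars square against the fence, slide the follower up so that they stand snugly side by side, and press the row until the blue sprung end plate clearly gives by roughly half its travel, but gently: never bottom it out or dent the soap. Let go with the follower left against the row, and leave the jar, mould and bath bomb where they are.

Things in the scene. Friction and masses are not known exactly. Their poses are not given: they have to be found in the camera images.
- board: Fixed white packing board, 200 (x) x 375 (y) x 15 mm thick. Origin: on its underside, mid-length, 115 mm from its near edge, 85 mm from its far edge. Its x points from the robot side to the fence, y along the row towards the blue end plate, z up. Along the far edge an aluminium fence, 18 mm above the board's top, its inner face at x = +70 mm. Near side open.
- plate (a joint): Travel of the blue sprung end plate at the board's +y end, in m: 0 at rest, grows towards +y as the row is pressed on it, hard stop at 0.012. The spring takes about 3 N to start moving and about 1 N more per mm.
- plate_face (a point): Centre of the blue plate's face that the row is pressed against (facing board -y). Plate: 64 mm along board x, 10 mm thick, its top 30 mm above the board's top. It lies 36 mm in board x from the board's origin, so that it stops about 2 mm short of the fence.
- follower (a joint): Travel of the sliding follower at the board's -y end, in m: grows as it slides along board +y towards the blue plate; range 0 to 0.15. It slides with about 2 N of friction and stays where it is left.
- follower_face (a point): Centre of the follower's face that pushes the row (facing board +y), 13.5 mm above the board's top. Follower: aluminium block 64 mm along board x, 16 mm thick (board y), its top 30 mm above the board's top, at the same board x as the blue plate.
- follower_grip (a point): Grip point on the follower's black upright handle: 26 mm along board x, 16 mm thick along board y, from 30 mm to 66 mm above the board's top; this point is 54.5 mm above the board's top, at mid-thickness.
- offcut: Small green soap offcut, 22 x 22 x 18 mm high, 12 g, lying loose on the board by the fence, in the way of the row. Origin: centre of its underside; z up.
- tub: Loose purple plastic scrap bowl, rim 120 mm across, 50 mm high, wall 4 mm, standing on the bench beside the board (either side). Origin: centre of its underside.
- bar0: Loose red bar of hard soap, 60 mm long (its x), 26 mm high, hand-cut so that its width (its y) is anywhere from 34 to 44 mm, about 70 g. Lies flat on the board with its length roughly across the board (board x). Origin: centre of its underside.
- bar1: Loose orange bar of hard soap, 60 mm long (its x), 26 mm high, hand-cut so that its width (its y) is anywhere from 34 to 44 mm, about 70 g. Lies flat on the board with its length roughly across the board (board x). Origin: centre of its underside.
- bar2: Loose yellow bar of hard soap, 60 mm long (its x), 26 mm high, hand-cut so that its width (its y) is anywhere from 34 to 44 mm, about 70 g. Lies flat on the board with its length roughly across the board (board x). Origin: centre of its underside.
- bar3: Loose pink bar of hard soap, 60 mm long (its x), 26 mm high, hand-cut so that its width (its y) is anywhere from 34 to 44 mm, about 70 g. Lies flat on the board with its length roughly across the board (board x). Origin: centre of its underside.
- jar: Amber glass jar with a cork lid, 68 mm across, 85 mm high, standing on the bench near the board; not part of the job, leave it alone. Origin: centre of its underside.
- mould: Steel press mould, cylinder 54 mm across, 60 mm high, standing on the bench near the board; not part of the job, leave it alone. Origin: centre of its underside.
- bomb: Red bath bomb half, a dome 68 mm across, 35 mm high, standing on the bench near the board; not part of the job, leave it alone. Origin: centre of its underside.
Not all that is in view belongs to the job. Leave any turquoise look-alike of the bar0 alone.

How it is judged:
By the outcome, as a careful person would: the job done as asked, in the order asked, and still so for the second after the job is handed in, with the robot touching nothing.
It also fails if it takes over 72 s, if anything falls off the work surface, if the arm or the gripper's body presses on something with over 40 N, if the wrist force passes 120 N, or if a joint passes its speed limit or range.

### The arm

A 6-joint arm with a two-finger parallel gripper is mounted at the origin on the work surface. World frame = base frame: x ahead of the robot, y to its left, z up, the work surface at z = 0. Lengths are in m, angles in rad, forces in N, time in s.
With the tool pointing down it reaches from about 0.425 to 0.95 m from the base axis. Payload 3.5 kg.
Tool frame: the origin (TCP) lies midway between the tips of the shut fingers; the grasp point (between the pads) lies 19 mm behind it; z points along the fingers, y is the line along which they close (so a half turn about z gives the same grasp; the last joint's range is limited). The gripper opens to 85 mm and grips with 20 to 120 N. Pads are 22 mm wide; open, the fingers measure 114 mm over their backs; the gripper's body (76 mm by 85 mm) begins 54 mm behind the grasp point. The pads swing forward as they close: fully open they stand 13 mm farther back than shut.
Start: joints at [1.165, 0.286, 1.577, -0, 1.279, -0.15], TCP at [0.171, 0.653, 0.231] pointing down, gripper open.
Joint ranges: [-2.77, 2.77], [-0.9, 2.22], [0.21, 2.48], [-1.53, 4.67], [0.24, 2.81], [-2.84, 2.84]. Speed limits (rad/s): [2.79, 2.79, 3.14, 3.14, 3.14, 3.14].

### API

Orientations are given as a unit quaternion [x, y, z, w].
In Python, from plant import ctrl gives the robot as it stands.
- The arm moves only by the tool move_arm, never from a script. Its argument "plan" is a list of rows, each an object of numbers: "x", "y", "z": the shift along the tool's x, y, z in m; "yaw": the turn about the tool's z in rad; "fingers": the closure, from 0 (fully open) to 1 (shut). In form: [{"x": .., "y": .., "z": .., "yaw": .., "fingers": ..}, ...]. A call has 1 to 5 rows; each row is the pose to reach, as a shift and turn from the pose commanded when the call began, along the tool's axes at that moment; what a row does not reach only later rows make up. A row lasts 1/10 s, in which the tool goes at most 50 mm and 8.59 degrees, less where a joint would pass 70% of its speed; a pose out of reach is approached as far as the arm can. A call with a gripper value outside its range is refused whole. The fingers move at their own pace and stop on an object; "force" is the grip in N (left out, the last holds). Time passes only in rows, so rows that repeat a pose let the fingers close. It gives the time, the measured TCP pose, the force, the opening and the grip force at its end, in the units of the state.
- ctrl.get_state(): the state, without advancing time (a new reading comes with each control period).
- ctrl.read_camera(name): name is "scene" or "top" or "wrist"; returns the picture (400x640x3 uint8, red, green, blue); there is no depth.
- ctrl.camera_model(name): a dict with "intrinsics" (3x3 intrinsics, pixels), "cam_to_world" (4x4, takes a point from camera to world coordinates); the wrist camera has in their place "tool_from_camera" (4x4, takes a point from camera to tool coordinates, whose origin is the TCP and whose axes are the flange's). Camera axes: x right, y up, looking along -z (the intrinsics and any distortion apply to the point x, -y, -z); pixel columns grow to the right and rows downward; lengths in m; the calibration is good to about 2 mm. A picture is of the moment at which its call begins: read the wrist's pose just before it. camera_model takes no time and is no camera call.
- ctrl.sign_off(): hands the job in; it is judged then, once.
The state is a dict: "time": time; "qpos": joint angles; "dq": joint speeds; "joint_efforts": joint torques, N m; "eef_pos": TCP position; "tcp_rot": TCP orientation; "contact_force": force on the tool from outside, world axes, zero at the start; "wrist_torque": the same for the moment, N m; "opening": opening from 0.0 (shut) to 1.0 (fully open); "finger_force": force on a finger pad.
Only numpy, scipy, OpenCV 4.12 (cv2) and the standard library are available. Lean on these libraries where they do the work, as an engineer would, in place of code of your own. Each camera call takes 0.05 s, during which the arm holds its last target. There are 200 camera calls.

## Working session

There is one attempt and no reset: what is moved stays moved. The work goes in short steps, Python scripts to look and compute and a tool call to move; the robot and the scene stay as the last step left them, time stands still between calls to the robot, and variables do not carry over. Pictures are saved under pics/ and viewed, at most 10 in all, crops included, and the job is handed in when it is done.

Besides the shell and the picture viewer there is one more tool, called after ">>>" as name(argument=value, ...) on one line, values as JSON. move_arm: Moves the arm, as the interface text tells. Its arguments: {"type":"object","properties":{"plan":{"type":"array"},"force":{"type":"number"}},"required":["plan"]}

```bash
ls; mkdir -p pics
python3 - <<'E'
from plant import ctrl
import cv2,json
for n in("top","scene"):
    m=ctrl.camera_model(n);print(n,m)
    cv2.imwrite(f"pics/{n}0.png",ctrl.read_camera(n)[:,:,::-1])
print(ctrl.camera_model("wrist"))
print(ctrl.get_state())
E
```

```text
pics
top {'intrinsics': array([[445.00228297,   0.        , 320.39862663],
       [  0.        , 445.00228297, 204.89113352],
       [  0.        ,   0.        ,   1.        ]]), 'cam_to_world': array([[ 4.04891516e-04,  9.92076019e-01, -1.25638402e-01,
         3.97868759e-01],
       [-9.99997810e-01,  1.43724966e-04, -2.08777358e-03,
         1.59179343e-03],
       [-2.05317272e-03,  1.25638973e-01,  9.92073905e-01,
         1.36373010e+00],
       [ 0.00000000e+00,  0.00000000e+00,  0.00000000e+00,
         1.00000000e+00]])}
scene {'intrinsics': array([[383.52672248,   0.        , 318.24202596],
       [  0.        , 383.52672248, 199.71127332],
       [  0.        ,   0.        ,   1.        ]]), 'cam_to_world': array([[ 0.52220344, -0.49109722,  0.69722814,  1.21208827],
       [ 0.85258158,  0.28125782, -0.44045282, -0.37937175],
       [ 0.02020429,  0.82444985,  0.56557425,  0.58028269],
       [ 0.        ,  0.        ,  0.        ,  1.        ]])}
{'intrinsics': array([[354.65308542,   0.        , 317.42660932],
       [  0.        , 354.65308542, 195.00239577],
       [
[... 406 characters left out ...]

{'time': 0.1, 'qpos': array([ 1.16499198e+00,  2.87108844e-01,  1.57804641e+00,  2.45741946e-06,
        1.27859930e+00, -1.49983595e-01]), 'dq': array([ 0.00053364, -0.00272293, -0.00488804,  0.00205964,  0.0004646 ,
       -0.00139194]), 'joint_efforts': array([ 1.14457300e-03, -4.07297444e+01, -2.93698722e+01, -9.42442421e-05,
        3.32512565e-03, -2.35017829e-06]), 'eef_pos': array([0.17052227, 0.65248577, 0.23005576]), 'tcp_rot': array([ 1.27562147e-01,  9.91829991e-01, -1.03915653e-03, -2.97669103e-04]), 'contact_force': array([ 0.23009433, -0.67406115,  0.06318847]), 'wrist_torque': array([ 0.00215888, -0.01967073,  0.00958525]), 'finger_force': 0.0, 'opening': 1.0005057572663087}
```

View pics/top0.png

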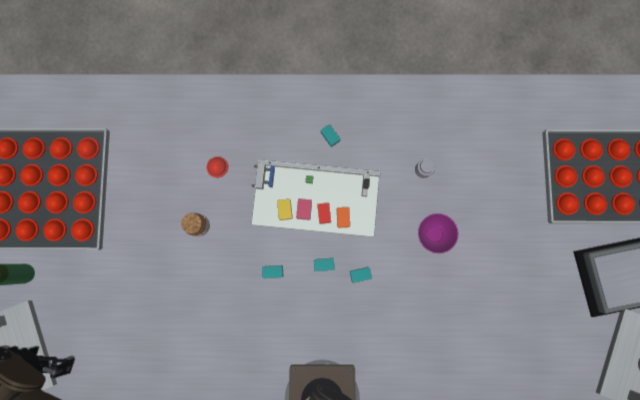

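View pics/scene0.png

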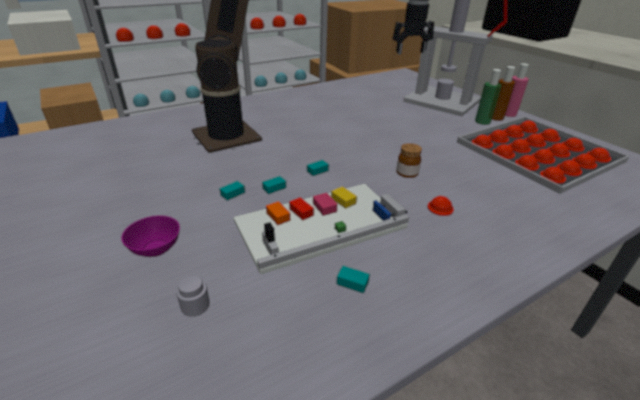

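The top view shows the board at about (253–380, 160–236): fence on the upper edge, blue plate at left (269,176), follower at right (366,186), offcut at (309,180), bars at (285,209), (304,209), (324,213) and (343,217), and bowl at (438,233). The scene view shows the same layout, with the bowl at (151,237), jar, mould and bomb beside the board, and turquoise decoys off it.

```bash
cat > h.py <<'E'
from plant import ctrl
import numpy as np,cv2
from scipy.spatial.transform import Rotation as R
def pose(name):
    m=ctrl.camera_model(name)
    if name!="wrist": return m["intrinsics"],m["cam_to_world"]
    s=ctrl.get_state();T=np.eye(4);T[:3,:3]=R.from_quat(s["tcp_rot"]).as_matrix();T[:3,3]=s["eef_pos"]
    return m["intrinsics"],T@m["tool_from_camera"]
def ray(KT,p):
    K,T=KT;d=np.array([(p[0]-K[0,2])/K[0,0],-(p[1]-K[1,2])/K[1,1],-1.])
    d=T[:3,:3]@d;return T[:3,3],d/np.linalg.norm(d)
def onplane(KT,p,z):
    o,d=ray(KT,p);return o+d*(z-o[2])/d[2]
def tri(pairs):
    A=np.zeros((3,3));b=np.zeros(3)
    for KT,p in pairs:
        o,d=ray(KT,p);M=np.eye(3)-np.outer(d,d);A+=M;b+=M@o
    return np.linalg.solve(A,b)
def proj(KT,P):
    K,T=KT;c=T[:3,:3].T@(np.asarray(P)-T[:3,3]);return K[0,2]-K[0,0]*c[0]/c[2],K[1,2]+K[1,1]*c[1]/c[2]
E
python3 - <<'E'
from h import *
t=pose("top");s=pose("scene")
for n,p,z in[("offcut",(309.5,180),.033),("yel",(285,209),.041),("pink",(304,209),.041),("red",(324,213),.041),("or",(343,217),.041),("plate",(270,176),.045),("handle",(366,183),.081),("fenceL",(258,163),.033),("fenceR",(379,172),.033),("nearL",(253,225),.015),("nearR",(375,236),.015),("tubrim",(438,233),.05),("mould",(426,168),.06),("jar",(194,224),.085),("bomb",(217,167),.02)]:
    print(n,onplane(t,p,z).round(3))
print("tri tub",tri([(t,(438,233)),(s,(151,230))]).round(3),"offcut",tri([(t,(309.5,180)),(s,(340.5,225))]).round(3))
print("tri or",tri([(t,(343,217)),(s,(278,211))]).round(3))
E
```

```text
offcut [0.643 0.038 0.033]
yel [0.553 0.11  0.041]
pink [0.553 0.053 0.041]
red [ 0.541 -0.006  0.041]
or [ 0.529 -0.063  0.041]
plate [0.653 0.156 0.045]
handle [ 0.625 -0.129  0.081]
fenceL [0.695 0.195 0.033]
fenceR [ 0.667 -0.174  0.033]
nearL [0.507 0.209 0.015]
nearR [ 0.474 -0.161  0.015]
tubrim [ 0.481 -0.343  0.05 ]
mould [ 0.674 -0.311  0.06 ]
jar [0.504 0.369 0.085]
bomb [0.686 0.323 0.02 ]
tri tub [ 0.481 -0.341  0.053] offcut [0.645 0.039 0.028]
tri or [ 0.53  -0.063  0.033]
```

>>> move_arm(plan=[{"x": -0.04,"y": -0.02,"z": -0.01,"yaw": 0,"fingers": 0},{"x": -0.08,"y": -0.04,"z": -0.02,"yaw": 0,"fingers": 0},{"x": -0.12,"y": -0.06,"z": -0.03,"yaw": 0,"fingers": 0},{"x": -0.16,"y": -0.08,"z": -0.04,"yaw": 0,"fingers": 0},{"x": -0.2,"y": -0.1,"z": -0.05,"yaw": 0,"fingers": 0}])

```text
time: 0.6
eef_pos: [0.3398, 0.5042, 0.2811]
tcp_rot: [0.127, 0.992, -0.0, -0.0]
contact_force: [0.4, 0.7, -0.3]
opening: 0.997
finger_force: 0.0
```

>>> move_arm(plan=[{"x": -0.04,"y": -0.02,"z": 0,"yaw": 0,"fingers": 0},{"x": -0.08,"y": -0.045,"z": 0,"yaw": 0,"fingers": 0},{"x": -0.12,"y": -0.07,"z": 0,"yaw": 0,"fingers": 0},{"x": -0.14,"y": -0.11,"z": 0,"yaw": 0,"fingers": 0},{"x": -0.16,"y": -0.15,"z": 0,"yaw": 0,"fingers": 0}])

```text
time: 1.1
eef_pos: [0.4563, 0.3182, 0.2805]
tcp_rot: [0.128, 0.992, -0.0, -0.001]
contact_force: [1.1, -0.2, -0.2]
opening: 1.001
finger_force: 0.0
```

>>> move_arm(plan=[{"x": -0.02,"y": -0.045,"z": 0,"yaw": 0,"fingers": 0},{"x": -0.05,"y": -0.085,"z": 0,"yaw": 0,"fingers": 0},{"x": -0.08,"y": -0.125,"z": 0,"yaw": 0,"fingers": 0},{"x": -0.11,"y": -0.165,"z": 0,"yaw": 0,"fingers": 0},{"x": -0.14,"y": -0.205,"z": 0,"yaw": 0,"fingers": 0}])

```text
time: 1.6
eef_pos: [0.5394, 0.0844, 0.281]
tcp_rot: [0.128, 0.992, 0.0, -0.0]
contact_force: [0.6, 0.7, 0.2]
opening: 0.998
finger_force: 0.0
```

>>> move_arm(plan=[{"x": -0.02,"y": -0.03,"z": 0,"yaw": -0.1,"fingers": 0},{"x": -0.037,"y": -0.058,"z": 0,"yaw": -0.18,"fingers": 0},{"x": -0.037,"y": -0.058,"z": 0,"yaw": -0.18,"fingers": 0},{"x": -0.037,"y": -0.058,"z": 0,"yaw": -0.18,"fingers": 0}])

```text
time: 2.0
eef_pos: [0.5602, 0.0205, 0.2807]
tcp_rot: [0.039, 0.999, 0.0, -0.001]
contact_force: [0.4, 0.8, 0.4]
opening: 1.003
finger_force: 0.0
```

Run:
```python
from h import *
import pickle
KT=pose("wrist");im=ctrl.read_camera("wrist")[:,:,::-1]
pickle.dump(KT,open("w1.pkl","wb"));cv2.imwrite("pics/w1.png",im)
cv2.imwrite("pics/w1v.png",cv2.resize(im,(800,500),interpolation=cv2.INTER_CUBIC))
s=ctrl.get_state();print(s["time"],s["eef_pos"],s["tcp_rot"],s["contact_force"])
```

```text
2.05 [0.56008271 0.02122785 0.28080589] [ 3.83551051e-02  9.99263964e-01  3.06509867e-04 -5.67935734e-04] [-1.17574035  0.89073663 -0.37179046]
```

View pics/w1v.png

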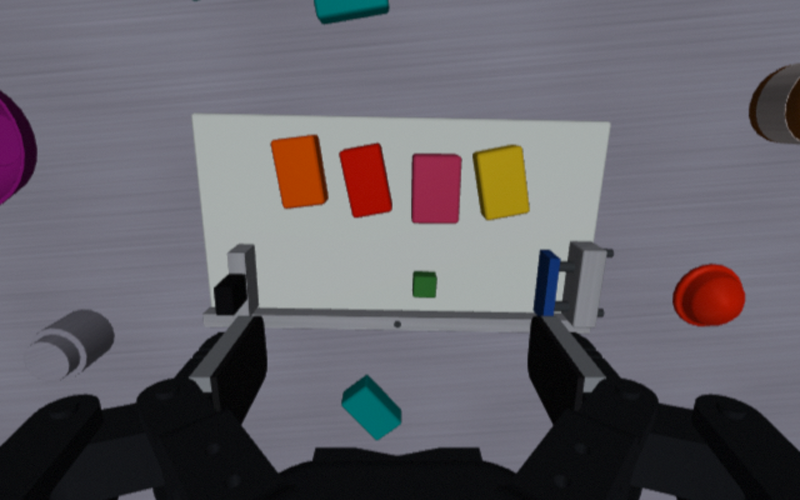

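The wrist view (×1.25) shows the board at (193–609, 114–325): orange bar at (299,172), red (365,181), pink (436,188), yellow (501,182), offcut at (425,284) next to the fence, follower at left (237,282) and blue plate at right (546,283). The bars are turned by several degrees.

Run:
```python
from h import *
import pickle
w=pickle.load(open("w1.pkl","rb"));t=pose("top")
f=lambda p,z:onplane(w,(p[0]/1.25,p[1]/1.25),z)
for n,p,z in[("offcut top",(425,285),.033),("or",(299,173),.041),("red",(365,182),.041),("pink",(436,188),.041),("yel",(500,183),.041),("handle top",(229,298),.081),("fol top face edge near",(254,246),.045),("fol far",(257,313),.045),("plate near",(541,251),.045),("plate far",(536,314),.045),
 ("nearL",(193,114),.015),("nearR",(609,122),.015),("fenceTopInL",(213,311),.033),("fenceTopInR",(535,317),.033)]:
    print(n,f(p,z).round(4))
for n,p,q in[("offcut",(425,285),(309.5,180)),("or",(299,173),(343,217)),("red",(365,182),(324,213)),("pink",(436,188),(304,209)),("yel",(500,183),(285,209))]:
    print("tri",n,tri([(w,(p[0]/1.25,p[1]/1.25)),(t,q)]).round(4))
im=cv2.imread("pics/w1.png");hsv=cv2.cvtColor(im,cv2.COLOR_BGR2HSV)
m=cv2.inRange(hsv,(50,80,30),(75,255,255));n,l,st,c=cv2.connectedComponentsWithStats(m);print(st[st[:,4]>30],c[st[:,4]>30]*1.25)
cv2.imwrite("pics/w1c.png",cv2.resize(im[80:270,150:500],(800,434),interpolation=cv2.INTER_CUBIC))
```

```text
offcut top [0.643  0.0411 0.033 ]
or [ 0.5288 -0.061   0.041 ]
red [ 0.5409 -0.0052  0.041 ]
pink [0.5509 0.0557 0.041 ]
yel [0.5508 0.1111 0.041 ]
handle top [ 0.623  -0.1244  0.081 ]
fol top face edge near [ 0.5894 -0.1089  0.045 ]
fol far [ 0.6539 -0.1169  0.045 ]
plate near [0.614 0.146 0.045]
plate far [0.6752 0.142  0.045 ]
nearL [ 0.4726 -0.1533  0.015 ]
nearR [0.5081 0.2144 0.015 ]
fenceTopInL [ 0.6538 -0.1632  0.033 ]
fenceTopInR [0.6842 0.1447 0.033 ]
tri offcut [0.6419 0.0392 0.0361]
tri or [ 0.5301 -0.0637  0.029 ]
tri red [ 0.5427 -0.0064  0.0264]
tri pink [0.5522 0.0547 0.0392]
tri yel [0.5517 0.1106 0.0422]
[[     0      0    640    400 255652]
 [   331    217     18     21    348]] [[399.34123828 249.32767493]
 [424.17744253 284.14152299]]
```

View pics/w1c.png

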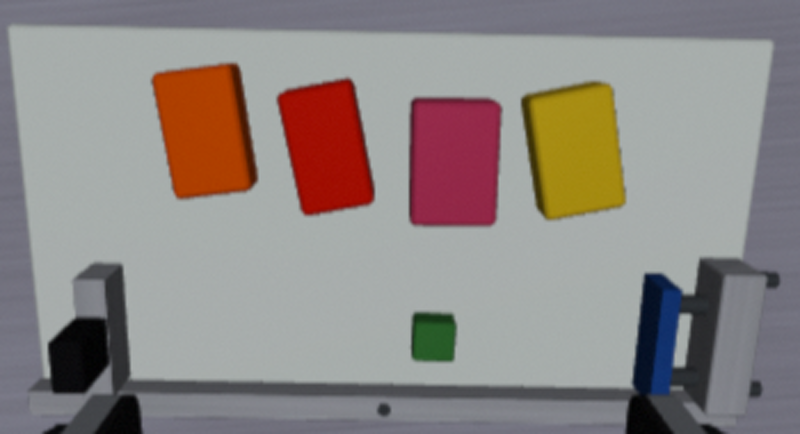

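The crop shows the bars turned by up to about 10°, and the offcut at crop (433,338), about 20 mm clear of the fence. Next I go above the offcut and measure it again.

>>> move_arm(plan=[{"x": -0.03,"y": 0.01,"z": 0.03,"yaw": 0.015,"fingers": 0.5},{"x": -0.06,"y": 0.02,"z": 0.06,"yaw": 0.015,"fingers": 0.5},{"x": -0.081,"y": 0.026,"z": 0.1,"yaw": 0.015,"fingers": 0.5},{"x": -0.081,"y": 0.026,"z": 0.145,"yaw": 0.015,"fingers": 0.5},{"x": -0.081,"y": 0.026,"z": 0.17,"yaw": 0.015,"fingers": 0.5}])

```text
time: 2.55
eef_pos: [0.6408, 0.043, 0.1065]
tcp_rot: [0.044, 0.999, 0.0, -0.003]
contact_force: [-0.8, -0.2, -0.4]
opening: 0.5
finger_force: 0.0
```

>>> move_arm(plan=[{"x": 0,"y": 0,"z": 0,"yaw": 0,"fingers": 0.5},{"x": 0,"y": 0,"z": 0,"yaw": 0,"fingers": 0.5}])

```text
time: 2.75
eef_pos: [0.6431, 0.0419, 0.1117]
tcp_rot: [0.045, 0.999, 0.0, -0.0]
contact_force: [0.3, -0.0, 0.6]
opening: 0.505
finger_force: 0.0
```

Run:
```python
from h import *
import pickle
KT=pose("wrist");im=ctrl.read_camera("wrist")[:,:,::-1];pickle.dump(KT,open("w2.pkl","wb"))
hsv=cv2.cvtColor(im,cv2.COLOR_BGR2HSV)
m=cv2.inRange(hsv,(50,80,30),(75,255,255));n,l,st,c=cv2.connectedComponentsWithStats(m);print(st[st[:,4]>30],c[st[:,4]>30])
cv2.imwrite("pics/w2.png",im)
s=ctrl.get_state();print(s["time"],s["eef_pos"],s["tcp_rot"],s["opening"])
```

```text
[[     0      0    640    400 254870]
 [   299    188     33     36   1130]] [[319.52123043 199.47221329]
 [314.71150442 205.76725664]]
2.8 [0.64426472 0.04152848 0.11348775] [ 4.48474820e-02  9.98992593e-01 -3.12394507e-05  1.58141389e-03] 0.5006964280427021
```

View pics/w2.png

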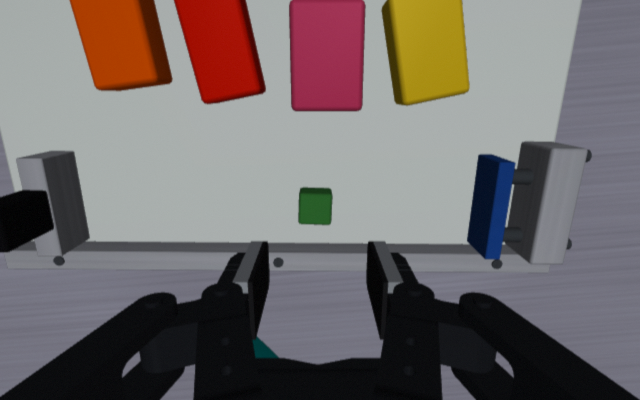

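The offcut's top face is centred at about (315,209) between the open fingers, and the fence now lies level in the image, so the yaw is right.

Run:
```python
from h import *
import pickle
a=pickle.load(open("w1.pkl","rb"));b=pickle.load(open("w2.pkl","rb"));
print(tri([(a,(339.4,227.9)),(b,(315,209.5))]),onplane(b,(315,209.5),.033),onplane(a,(339.4,227.9),.033))
print("fence inner top",onplane(b,(90,242),.033),onplane(b,(470,244),.033))
print("fol face", onplane(b,(74,152),.045),onplane(b,(88,238),.045),"plate",onplane(b,(478,155),.045),onplane(b,(470,242),.045))
```

```text
[0.64944018 0.04042976 0.0180184 ] [0.64517611 0.0404465  0.033     ] [0.64285413 0.04040675 0.033     ]
fence inner top [ 0.65472573 -0.11340703  0.033     ] [0.67903906 0.14291497 0.033     ]
fol face [ 0.59258148 -0.09876585  0.045     ] [ 0.6474265  -0.10518834  0.045     ] plate [0.6157502  0.14087304 0.045     ] [0.67184963 0.13777658 0.045     ]
```

>>> move_arm(plan=[{"x": -0.001,"y": -0.001,"z": 0.045,"yaw": 0,"fingers": 0.5},{"x": -0.001,"y": -0.001,"z": 0.08,"yaw": 0,"fingers": 0.5},{"x": -0.001,"y": -0.001,"z": 0.092,"yaw": 0,"fingers": 0.5},{"x": -0.001,"y": -0.001,"z": 0.092,"yaw": 0,"fingers": 0.6},{"x": -0.001,"y": -0.001,"z": 0.092,"yaw": 0,"fingers": 0.9}], force=20)

```text
time: 3.3
eef_pos: [0.6461, 0.0395, 0.0222]
tcp_rot: [0.045, 0.999, -0.0, 0.002]
contact_force: [-2.5, 0.4, 2.5]
opening: 0.247
finger_force: 24.3
```

>>> move_arm(plan=[{"x": 0,"y": 0,"z": 0,"yaw": 0,"fingers": 0.9},{"x": 0,"y": 0,"z": 0,"yaw": 0,"fingers": 0.9},{"x": 0,"y": 0,"z": 0,"yaw": 0,"fingers": 0.9}])

```text
time: 3.6
eef_pos: [0.6461, 0.0394, 0.0221]
tcp_rot: [0.045, 0.999, -0.0, 0.002]
contact_force: [-0.4, 0.7, 7.1]
opening: 0.249
finger_force: 25.5
```

The offcut is held (opening 21 mm). Next: lift it and carry it to the bowl.

>>> move_arm(plan=[{"x": 0,"y": 0,"z": -0.045,"yaw": 0,"fingers": 0.9},{"x": 0,"y": 0,"z": -0.09,"yaw": 0,"fingers": 0.9},{"x": 0.013,"y": -0.035,"z": -0.115,"yaw": 0,"fingers": 0.9},{"x": 0.026,"y": -0.075,"z": -0.13,"yaw": 0,"fingers": 0.9},{"x": 0.04,"y": -0.12,"z": -0.13,"yaw": 0,"fingers": 0.9}])

```text
time: 4.1
eef_pos: [0.595, -0.0773, 0.1537]
tcp_rot: [0.044, 0.999, -0.001, 0.004]
contact_force: [-0.0, -0.8, -0.1]
opening: 0.252
finger_force: 24.7
```

>>> move_arm(plan=[{"x": 0.015,"y": -0.045,"z": 0,"yaw": 0,"fingers": 0.9},{"x": 0.03,"y": -0.09,"z": 0,"yaw": 0,"fingers": 0.9},{"x": 0.045,"y": -0.135,"z": 0,"yaw": 0,"fingers": 0.9},{"x": 0.06,"y": -0.18,"z": 0,"yaw": 0,"fingers": 0.9},{"x": 0.075,"y": -0.225,"z": 0,"yaw": 0,"fingers": 0.9}])

```text
time: 4.6
eef_pos: [0.4973, -0.2952, 0.1498]
tcp_rot: [0.045, 0.999, -0.0, 0.0]
contact_force: [0.5, 0.3, 0.2]
opening: 0.252
finger_force: 24.7
```

>>> move_arm(plan=[{"x": 0.015,"y": -0.045,"z": 0,"yaw": 0,"fingers": 0.9},{"x": 0.015,"y": -0.049,"z": 0,"yaw": 0,"fingers": 0.9},{"x": 0.015,"y": -0.049,"z": 0,"yaw": 0,"fingers": 0.9}])

```text
time: 4.9
eef_pos: [0.4784, -0.3422, 0.1496]
tcp_rot: [0.047, 0.999, 0.0, 0.0]
contact_force: [-0.3, 0.0, 0.5]
opening: 0.25
finger_force: 24.7
```

Run:
```python
from h import *
im=ctrl.read_camera("wrist")[:,:,::-1];cv2.imwrite("pics/w3.png",im)
s=ctrl.get_state();print(s["time"],s["eef_pos"],s["opening"],s["finger_force"])
```

```text
4.95 [ 0.47880119 -0.34096679  0.14936959] 0.2496445467685937 24.710267186164856
```

View pics/w3.png

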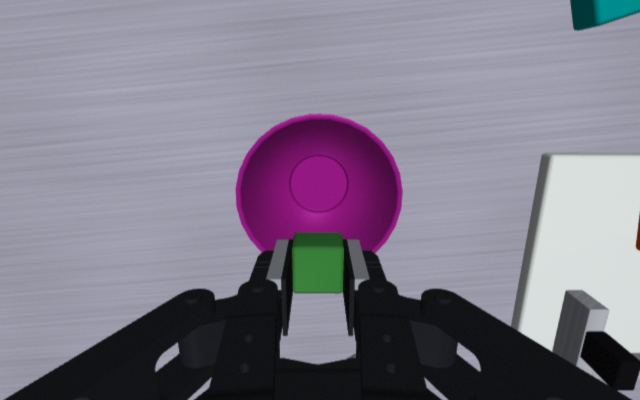

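The offcut is held above the bowl. The rim is centred at (319,196), and the TCP axis projects to (317,198) at rim height, so they are aligned. Lower, release, lift.

>>> move_arm(plan=[{"x": 0,"y": 0,"z": 0.045,"yaw": 0,"fingers": 0.9},{"x": 0,"y": 0,"z": 0.085,"yaw": 0,"fingers": 0.9},{"x": 0,"y": 0,"z": 0.1,"yaw": 0,"fingers": 0.9},{"x": 0,"y": 0,"z": 0.1,"yaw": 0,"fingers": 0.9},{"x": 0,"y": 0,"z": 0.1,"yaw": 0,"fingers": 0.55}])

```text
time: 5.45
eef_pos: [0.4801, -0.341, 0.0507]
tcp_rot: [0.045, 0.999, -0.001, 0.001]
contact_force: [-0.1, -0.6, -0.0]
opening: 0.406
finger_force: 0.0
```

>>> move_arm(plan=[{"x": 0,"y": 0,"z": 0,"yaw": 0,"fingers": 0.55},{"x": 0,"y": 0,"z": 0,"yaw": 0,"fingers": 0.55},{"x": 0,"y": 0,"z": -0.03,"yaw": 0,"fingers": 0.55},{"x": 0,"y": 0,"z": -0.07,"yaw": 0,"fingers": 0.55},{"x": 0,"y": 0,"z": -0.11,"yaw": 0,"fingers": 0.55}])

```text
time: 5.95
eef_pos: [0.4789, -0.3411, 0.1615]
tcp_rot: [0.045, 0.999, -0.0, 0.0]
contact_force: [0.7, 0.4, -1.0]
opening: 0.45
finger_force: 0.0
```

Run:
```python
from h import *
import pickle
im=ctrl.read_camera("wrist")[:,:,::-1];cv2.imwrite("pics/w4.png",im)
hsv=cv2.cvtColor(im,cv2.COLOR_BGR2HSV)
m=cv2.inRange(hsv,(50,80,30),(75,255,255));n,l,st,c=cv2.connectedComponentsWithStats(m);print(st[st[:,4]>30],c[st[:,4]>30])
m=cv2.inRange(hsv,(140,120,30),(155,255,255));n,l,st,c=cv2.connectedComponentsWithStats(m);print(st[st[:,4]>300])
s=ctrl.get_state();print(s["time"],s["eef_pos"],s["opening"],s["finger_force"])
# bar end geometry from w1 crop (px = 150+u/2.286, 80+v/2.286), top face z=.041
w=pickle.load(open("w1.pkl","rb"));a=.09;Bx=np.array([np.cos(a),-np.sin(a)]);By=np.array([np.sin(a),np.cos(a)])
f=lambda u,v:onplane(w,(150+u/2.286,80+v/2.286),.041)[:2]
for n,q in dict(orange=[(155,76),(234,66),(250,188),(178,197)],red=[(280,96),(348,82),(372,203),(305,214)],pink=[(412,102),(499,102),(495,224),(411,223)],yellow=[(530,98),(610,84),(625,205),(549,218)]).items():
    P=np.array([f(*p) for p in q]);n0=(P[0]+P[1])/2;n1=(P[2]+P[3])/2;c=P.mean(0)
    d=n1-n0;print(n,"near mid",n0.round(3),"c",c.round(3),"len",np.linalg.norm(d).round(3),"w",np.linalg.norm(P[1]-P[0]).round(3),np.linalg.norm(P[2]-P[3]).round(3),"ang to Bx",(np.arctan2(d[1],d[0])+a).round(3),"board u,v near",(n0@Bx).round(3),(n0@By).round(3),"c",(c@Bx).round(3),(c@By).round(3))
for n,p in dict(fence1=(.6547,-.1134),fence2=(.679,.1429),fol=(.62,-.102),plate=(.643,.139)).items(): print(n,np.dot(p,Bx).round(4),np.dot(p,By).round(4))
print(ctrl.get_state()["eef_pos"][:2]@Bx,ctrl.get_state()["eef_pos"][:2]@By)
```

```text
[[     0      0    640    400 255292]
 [   304    168     27     29    708]] [[319.50690973 199.54761998]
 [317.00847458 182.32909605]]
[[     0      0    640    400 237880]
 [   238    113    159    153  18120]]
6.0 [ 0.48233111 -0.34431495  0.17053177] 0.45058365977957066 0.0
orange near mid [ 0.5   -0.061] c [ 0.529 -0.061] len 0.057 w 0.037 0.035 ang to Bx 0.113 board u,v near 0.504 -0.016 c 0.532 -0.013
red near mid [ 0.512 -0.007] c [ 0.541 -0.004] len 0.057 w 0.032 0.033 ang to Bx 0.196 board u,v near 0.511 0.039 c 0.539 0.044
pink near mid [0.523 0.058] c [0.552 0.056] len 0.058 w 0.04 0.041 ang to Bx 0.016 board u,v near 0.516 0.104 c 0.545 0.105
yellow near mid [0.523 0.111] c [0.551 0.114] len 0.058 w 0.037 0.037 ang to Bx 0.217 board u,v near 0.51 0.157 c 0.539 0.164
fence1 0.6622 -0.0541
fence2 0.6634 0.2033
fol 0.6267 -0.0459
plate 0.6279 0.1962
0.5113255163481549 -0.29957019506061916
```

The offcut lies in the bowl (green blob at (317,182), inside the purple outline 238–397 × 113–266). Next: set the narrow-closed fingers down on the near side of the orange bar.

>>> move_arm(plan=[{"x": 0.007,"y": 0.048,"z": 0,"yaw": 0,"fingers": 0.83},{"x": 0.014,"y": 0.096,"z": 0,"yaw": 0,"fingers": 0.83},{"x": 0.021,"y": 0.144,"z": 0,"yaw": 0,"fingers": 0.83},{"x": 0.028,"y": 0.192,"z": 0,"yaw": 0,"fingers": 0.83},{"x": 0.033,"y": 0.24,"z": 0,"yaw": 0,"fingers": 0.83}])

```text
time: 6.5
eef_pos: [0.4678, -0.0976, 0.1606]
tcp_rot: [0.046, 0.999, -0.0, 0.001]
contact_force: [1.1, 0.8, 0.4]
opening: 0.174
finger_force: 0.0
```

>>> move_arm(plan=[{"x": 0,"y": 0.043,"z": 0,"yaw": 0,"fingers": 0.83},{"x": 0,"y": 0.043,"z": 0.045,"yaw": 0,"fingers": 0.83},{"x": 0,"y": 0.043,"z": 0.09,"yaw": 0,"fingers": 0.83},{"x": 0,"y": 0.043,"z": 0.125,"yaw": 0,"fingers": 0.83},{"x": 0,"y": 0.043,"z": 0.134,"yaw": 0,"fingers": 0.83}])

```text
time: 7.0
eef_pos: [0.4691, -0.0552, 0.0224]
tcp_rot: [0.045, 0.999, 0.001, -0.003]
contact_force: [-0.4, 0.1, 0.0]
opening: 0.171
finger_force: 0.0
```

>>> move_arm(plan=[{"x": 0,"y": 0,"z": 0,"yaw": 0,"fingers": 0.83},{"x": 0,"y": 0,"z": 0,"yaw": 0,"fingers": 0.83},{"x": 0,"y": 0,"z": 0,"yaw": 0,"fingers": 0.83}])

```text
time: 7.3
eef_pos: [0.4738, -0.057, 0.0278]
tcp_rot: [0.045, 0.999, -0.001, 0.002]
contact_force: [-0.4, -0.1, 0.1]
opening: 0.175
finger_force: 0.0
```

Run:
```python
from h import *
KT=pose("wrist");im=ctrl.read_camera("wrist")[:,:,::-1];cv2.imwrite("pics/w5.png",im)
s=ctrl.get_state();print(s["time"],s["eef_pos"],s["opening"],s["tcp_rot"],s["contact_force"])
a=.09;print(s["eef_pos"][:2]@np.array([[np.cos(a),np.sin(a)],[-np.sin(a),np.cos(a)]]))
```

```text
7.35 [ 0.47359861 -0.05695718  0.0276091 ] 0.170859995109557 [ 4.54900168e-02  9.98962093e-01 -6.64475527e-04  2.22559222e-03] [ 0.02442689 -0.33039749  0.64130232]
[ 0.47680105 -0.0141603 ]
```

View pics/w5.png

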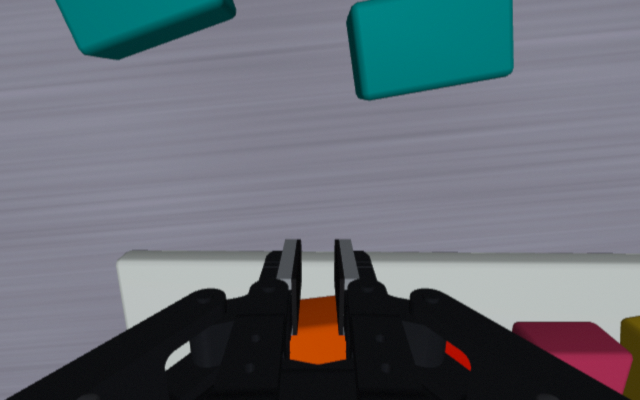

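The narrow fingers stand in front of the orange bar, centred on it (columns 285–355), and touch nothing. Next: push it.

>>> move_arm(plan=[{"x": -0.014,"y": 0,"z": 0.002,"yaw": 0,"fingers": 0.83},{"x": -0.028,"y": 0,"z": 0.002,"yaw": 0,"fingers": 0.83},{"x": -0.042,"y": 0,"z": 0.002,"yaw": 0,"fingers": 0.83},{"x": -0.056,"y": 0,"z": 0.002,"yaw": 0,"fingers": 0.83},{"x": -0.07,"y": 0,"z": 0.002,"yaw": 0,"fingers": 0.83}])

```text
time: 7.85
eef_pos: [0.5428, -0.0629, 0.0248]
tcp_rot: [0.045, 0.999, -0.0, 0.001]
contact_force: [-0.5, 0.7, 1.4]
opening: 0.169
finger_force: 0.3
```

>>> move_arm(plan=[{"x": -0.012,"y": 0,"z": 0,"yaw": 0,"fingers": 0.83},{"x": -0.022,"y": 0,"z": 0,"yaw": 0,"fingers": 0.83},{"x": -0.03,"y": 0,"z": 0,"yaw": 0,"fingers": 0.83},{"x": -0.036,"y": 0,"z": 0,"yaw": 0,"fingers": 0.83},{"x": -0.04,"y": 0,"z": 0,"yaw": 0,"fingers": 0.83}])

```text
time: 8.35
eef_pos: [0.5816, -0.0662, 0.0233]
tcp_rot: [0.045, 0.999, 0.0, -0.0]
contact_force: [-0.5, -0.3, 0.8]
opening: 0.171
finger_force: 0.4
```

>>> move_arm(plan=[{"x": -0.002,"y": 0,"z": 0,"yaw": 0,"fingers": 0.83},{"x": -0.003,"y": 0,"z": 0,"yaw": 0,"fingers": 0.83},{"x": -0.004,"y": 0,"z": 0,"yaw": 0,"fingers": 0.83}])

```text
time: 8.65
eef_pos: [0.585, -0.0664, 0.0232]
tcp_rot: [0.045, 0.999, 0.0, -0.0]
contact_force: [-0.6, -0.6, -0.7]
opening: 0.172
finger_force: 0.3
```

>>> move_arm(plan=[{"x": -0.001,"y": 0,"z": 0,"yaw": 0,"fingers": 0.83},{"x": -0.002,"y": 0,"z": 0,"yaw": 0,"fingers": 0.83},{"x": -0.003,"y": 0,"z": 0,"yaw": 0,"fingers": 0.83}])

```text
time: 8.95
eef_pos: [0.5882, -0.0668, 0.0232]
tcp_rot: [0.045, 0.999, 0.0, -0.0]
contact_force: [-0.8, 0.0, 0.1]
opening: 0.172
finger_force: 0.2
```

>>> move_arm(plan=[{"x": -0.001,"y": 0,"z": 0,"yaw": 0,"fingers": 0.83},{"x": -0.002,"y": 0,"z": 0,"yaw": 0,"fingers": 0.83}])

```text
time: 9.15
eef_pos: [0.5903, -0.067, 0.0233]
tcp_rot: [0.045, 0.999, 0.0, 0.0]
contact_force: [0.7, -0.7, -0.8]
opening: 0.17
finger_force: 0.2
```

>>> move_arm(plan=[{"x": -0.001,"y": 0,"z": 0,"yaw": 0,"fingers": 0.83},{"x": -0.002,"y": 0,"z": 0,"yaw": 0,"fingers": 0.83},{"x": -0.002,"y": 0,"z": 0,"yaw": 0,"fingers": 0.83}])

```text
time: 9.45
eef_pos: [0.5925, -0.0673, 0.0234]
tcp_rot: [0.045, 0.999, -0.0, 0.0]
contact_force: [-0.6, -0.2, -0.6]
opening: 0.172
finger_force: 0.0
```

Run:
```python
from h import *
for n in("top","wrist"):
    im=ctrl.read_camera(n)[:,:,::-1];cv2.imwrite(f"pics/{n}6.png",im)
    if n=="top":a=cv2.resize(im[150:245,240:395],(800,490),interpolation=cv2.INTER_CUBIC)
cv2.imwrite("pics/c6.png",a);print(ctrl.get_state()["contact_force"])
```

```text
[ 0.33248523  0.25356172 -0.10350988]
```

View pics/wrist6.png

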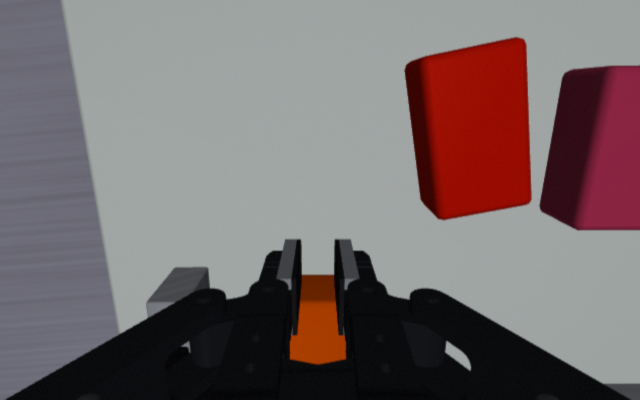

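The orange bar is flush on both fingertips (edge level at row 275, columns 300–340). There's no fence force yet, so I keep pushing.

>>> move_arm(plan=[{"x": -0.001,"y": 0,"z": 0,"yaw": 0,"fingers": 0.83},{"x": -0.002,"y": 0,"z": 0,"yaw": 0,"fingers": 0.83}])

```text
time: 9.75
eef_pos: [0.5941, -0.0673, 0.0234]
tcp_rot: [0.045, 0.999, 0.0, -0.0]
contact_force: [-0.2, -0.7, 0.9]
opening: 0.17
finger_force: 0.4
```

>>> move_arm(plan=[{"x": -0.001,"y": 0,"z": 0,"yaw": 0,"fingers": 0.83},{"x": -0.002,"y": 0,"z": 0,"yaw": 0,"fingers": 0.83}])

```text
time: 9.95
eef_pos: [0.5955, -0.0674, 0.0233]
tcp_rot: [0.045, 0.999, 0.0, -0.001]
contact_force: [-4.5, -0.5, 3.7]
opening: 0.168
finger_force: 2.5
```

The fence contact is felt at 4.5 N, at commanded u ≈ 0.600. The same stroke goes to the red bar (v +57 mm).

>>> move_arm(plan=[{"x": 0.04,"y": 0,"z": 0,"yaw": 0,"fingers": 0.83},{"x": 0.085,"y": 0,"z": 0,"yaw": 0,"fingers": 0.83},{"x": 0.125,"y": 0,"z": 0,"yaw": 0,"fingers": 0.83},{"x": 0.125,"y": 0.035,"z": 0,"yaw": 0,"fingers": 0.83},{"x": 0.125,"y": 0.057,"z": 0,"yaw": 0,"fingers": 0.83}])

```text
time: 10.45
eef_pos: [0.4756, 0.0014, 0.0231]
tcp_rot: [0.046, 0.999, 0.0, 0.0]
contact_force: [0.3, -0.1, 1.4]
opening: 0.168
finger_force: 0.0
```

>>> move_arm(plan=[{"x": -0.01,"y": 0,"z": 0,"yaw": 0,"fingers": 0.83},{"x": -0.024,"y": 0,"z": 0,"yaw": 0,"fingers": 0.83},{"x": -0.038,"y": 0,"z": 0,"yaw": 0,"fingers": 0.83},{"x": -0.052,"y": 0,"z": 0,"yaw": 0,"fingers": 0.83},{"x": -0.066,"y": 0,"z": 0,"yaw": 0,"fingers": 0.83}])

```text
time: 10.95
eef_pos: [0.5441, -0.0062, 0.0234]
tcp_rot: [0.045, 0.999, -0.0, 0.0]
contact_force: [-1.2, 0.2, 0.8]
opening: 0.169
finger_force: 0.5
```

>>> move_arm(plan=[{"x": -0.014,"y": 0,"z": 0,"yaw": 0,"fingers": 0.83},{"x": -0.028,"y": 0,"z": 0,"yaw": 0,"fingers": 0.83},{"x": -0.04,"y": 0,"z": 0,"yaw": 0,"fingers": 0.83},{"x": -0.048,"y": 0,"z": 0,"yaw": 0,"fingers": 0.83},{"x": -0.054,"y": 0,"z": 0,"yaw": 0,"fingers": 0.83}])

```text
time: 11.45
eef_pos: [0.5971, -0.0107, 0.0233]
tcp_rot: [0.045, 0.999, -0.0, -0.0]
contact_force: [-1.4, -0.2, 0.9]
opening: 0.168
finger_force: 0.5
```

>>> move_arm(plan=[{"x": -0.002,"y": 0,"z": 0,"yaw": 0,"fingers": 0.83},{"x": -0.003,"y": 0,"z": 0,"yaw": 0,"fingers": 0.83},{"x": -0.004,"y": 0,"z": 0,"yaw": 0,"fingers": 0.83},{"x": -0.004,"y": 0,"z": 0,"yaw": 0,"fingers": 0.83}])

```text
time: 11.85
eef_pos: [0.6002, -0.0106, 0.0233]
tcp_rot: [0.045, 0.999, 0.0, 0.0]
contact_force: [-0.3, -0.7, -0.3]
opening: 0.173
finger_force: 0.1
```

>>> move_arm(plan=[{"x": -0.001,"y": 0,"z": 0,"yaw": 0,"fingers": 0.83},{"x": -0.001,"y": 0,"z": 0,"yaw": 0,"fingers": 0.83}])

```text
time: 12.05
eef_pos: [0.601, -0.0106, 0.0232]
tcp_rot: [0.045, 0.999, 0.0, -0.0]
contact_force: [-1.0, -0.6, 0.1]
opening: 0.175
finger_force: 0.6
```

>>> move_arm(plan=[{"x": -0.001,"y": 0,"z": 0,"yaw": 0,"fingers": 0.83},{"x": -0.001,"y": 0,"z": 0,"yaw": 0,"fingers": 0.83}])

```text
time: 12.25
eef_pos: [0.6011, -0.0106, 0.0232]
tcp_rot: [0.045, 0.999, 0.0, -0.002]
contact_force: [-4.9, 0.7, 4.6]
opening: 0.173
finger_force: 2.6
```

Red is on the fence. Next: pink (+61 mm).

>>> move_arm(plan=[{"x": 0.04,"y": 0,"z": 0,"yaw": 0,"fingers": 0.83},{"x": 0.085,"y": 0,"z": 0,"yaw": 0,"fingers": 0.83},{"x": 0.125,"y": 0,"z": 0,"yaw": 0,"fingers": 0.83},{"x": 0.125,"y": 0.035,"z": 0,"yaw": 0,"fingers": 0.83},{"x": 0.125,"y": 0.061,"z": 0,"yaw": 0,"fingers": 0.83}])

```text
time: 12.75
eef_pos: [0.4823, 0.0618, 0.0232]
tcp_rot: [0.046, 0.999, 0.0, 0.0]
contact_force: [1.0, -0.1, -0.7]
opening: 0.172
finger_force: 0.0
```

>>> move_arm(plan=[{"x": -0.01,"y": 0,"z": 0,"yaw": 0,"fingers": 0.83},{"x": -0.024,"y": 0,"z": 0,"yaw": 0,"fingers": 0.83},{"x": -0.038,"y": 0,"z": 0,"yaw": 0,"fingers": 0.83},{"x": -0.052,"y": 0,"z": 0,"yaw": 0,"fingers": 0.83},{"x": -0.066,"y": 0,"z": 0,"yaw": 0,"fingers": 0.83}])

```text
time: 13.25
eef_pos: [0.5506, 0.0545, 0.0235]
tcp_rot: [0.045, 0.999, -0.0, 0.0]
contact_force: [-1.6, -0.7, 1.6]
opening: 0.17
finger_force: 0.5
```

>>> move_arm(plan=[{"x": -0.014,"y": 0,"z": 0,"yaw": 0,"fingers": 0.83},{"x": -0.028,"y": 0,"z": 0,"yaw": 0,"fingers": 0.83},{"x": -0.04,"y": 0,"z": 0,"yaw": 0,"fingers": 0.83},{"x": -0.048,"y": 0,"z": 0,"yaw": 0,"fingers": 0.83},{"x": -0.054,"y": 0,"z": 0,"yaw": 0,"fingers": 0.83}])

```text
time: 13.75
eef_pos: [0.6037, 0.0499, 0.0233]
tcp_rot: [0.046, 0.999, -0.0, -0.0]
contact_force: [-1.9, 0.1, 0.3]
opening: 0.175
finger_force: 0.5
```

>>> move_arm(plan=[{"x": -0.002,"y": 0,"z": 0,"yaw": 0,"fingers": 0.83},{"x": -0.003,"y": 0,"z": 0,"yaw": 0,"fingers": 0.83},{"x": -0.004,"y": 0,"z": 0,"yaw": 0,"fingers": 0.83},{"x": -0.005,"y": 0,"z": 0,"yaw": 0,"fingers": 0.83},{"x": -0.005,"y": 0,"z": 0,"yaw": 0,"fingers": 0.83}])

```text
time: 14.25
eef_pos: [0.607, 0.0501, 0.0232]
tcp_rot: [0.045, 0.999, 0.0, -0.001]
contact_force: [-2.6, -0.3, 1.6]
opening: 0.174
finger_force: 1.6
```

>>> move_arm(plan=[{"x": -0.001,"y": 0,"z": 0,"yaw": 0,"fingers": 0.83},{"x": -0.001,"y": 0,"z": 0,"yaw": 0,"fingers": 0.83}])

```text
time: 14.45
eef_pos: [0.607, 0.0501, 0.0232]
tcp_rot: [0.045, 0.999, 0.0, -0.003]
contact_force: [-6.6, 0.4, 4.4]
opening: 0.169
finger_force: 3.4
```

>>> move_arm(plan=[{"x": 0.04,"y": 0,"z": 0,"yaw": 0,"fingers": 0.83},{"x": 0.085,"y": 0,"z": 0,"yaw": 0,"fingers": 0.83},{"x": 0.127,"y": 0,"z": 0,"yaw": 0,"fingers": 0.83},{"x": 0.127,"y": 0.035,"z": 0,"yaw": 0,"fingers": 0.83},{"x": 0.127,"y": 0.057,"z": 0,"yaw": 0,"fingers": 0.83}])

```text
time: 14.95
eef_pos: [0.4861, 0.119, 0.023]
tcp_rot: [0.046, 0.999, 0.0, 0.0]
contact_force: [1.1, 0.4, 0.4]
opening: 0.17
finger_force: 0.0
```

>>> move_arm(plan=[{"x": -0.01,"y": 0,"z": 0,"yaw": 0,"fingers": 0.83},{"x": -0.024,"y": 0,"z": 0,"yaw": 0,"fingers": 0.83},{"x": -0.038,"y": 0,"z": 0,"yaw": 0,"fingers": 0.83},{"x": -0.052,"y": 0,"z": 0,"yaw": 0,"fingers": 0.83},{"x": -0.066,"y": 0,"z": 0,"yaw": 0,"fingers": 0.83}])

```text
time: 15.45
eef_pos: [0.5549, 0.1113, 0.0235]
tcp_rot: [0.046, 0.999, -0.0, 0.001]
contact_force: [-0.7, 1.1, 1.3]
opening: 0.17
finger_force: 0.5
```

>>> move_arm(plan=[{"x": -0.014,"y": 0,"z": 0,"yaw": 0,"fingers": 0.83},{"x": -0.028,"y": 0,"z": 0,"yaw": 0,"fingers": 0.83},{"x": -0.04,"y": 0,"z": 0,"yaw": 0,"fingers": 0.83},{"x": -0.048,"y": 0,"z": 0,"yaw": 0,"fingers": 0.83},{"x": -0.054,"y": 0,"z": 0,"yaw": 0,"fingers": 0.83}])

```text
time: 15.95
eef_pos: [0.6079, 0.1068, 0.0233]
tcp_rot: [0.046, 0.999, -0.0, 0.0]
contact_force: [-1.0, -0.2, 0.7]
opening: 0.171
finger_force: 0.5
```

>>> move_arm(plan=[{"x": -0.002,"y": 0,"z": 0,"yaw": 0,"fingers": 0.83},{"x": -0.004,"y": 0,"z": 0,"yaw": 0,"fingers": 0.83},{"x": -0.005,"y": 0,"z": 0,"yaw": 0,"fingers": 0.83},{"x": -0.006,"y": 0,"z": 0,"yaw": 0,"fingers": 0.83},{"x": -0.006,"y": 0,"z": 0,"yaw": 0,"fingers": 0.83}])

```text
time: 16.45
eef_pos: [0.6125, 0.1068, 0.0232]
tcp_rot: [0.045, 0.999, 0.0, -0.001]
contact_force: [-1.3, -0.3, 0.3]
opening: 0.172
finger_force: 0.8
```

>>> move_arm(plan=[{"x": -0.001,"y": 0,"z": 0,"yaw": 0,"fingers": 0.83},{"x": -0.0015,"y": 0,"z": 0,"yaw": 0,"fingers": 0.83},{"x": -0.0015,"y": 0,"z": 0,"yaw": 0,"fingers": 0.83}])

```text
time: 16.75
eef_pos: [0.6126, 0.1068, 0.0232]
tcp_rot: [0.045, 0.999, -0.0, -0.003]
contact_force: [-7.0, 0.8, 4.3]
opening: 0.173
finger_force: 3.4
```

>>> move_arm(plan=[{"x": 0.03,"y": 0,"z": 0,"yaw": 0,"fingers": 0.83},{"x": 0.035,"y": 0,"z": -0.04,"yaw": 0,"fingers": 0.83},{"x": 0.04,"y": -0.02,"z": -0.08,"yaw": 0,"fingers": 0.83},{"x": 0.045,"y": -0.04,"z": -0.12,"yaw": 0,"fingers": 0.83},{"x": 0.045,"y": -0.06,"z": -0.16,"yaw": 0,"fingers": 0.83}])

```text
time: 17.25
eef_pos: [0.564, 0.0504, 0.185]
tcp_rot: [0.045, 0.999, -0.0, 0.001]
contact_force: [0.1, -0.4, -0.5]
opening: 0.165
finger_force: 0.0
```

>>> move_arm(plan=[{"x": 0,"y": -0.02,"z": -0.04,"yaw": 0,"fingers": 0.83},{"x": 0,"y": -0.035,"z": -0.08,"yaw": 0,"fingers": 0.83},{"x": 0,"y": -0.035,"z": -0.09,"yaw": 0,"fingers": 0.83},{"x": 0,"y": -0.035,"z": -0.09,"yaw": 0,"fingers": 0.83},{"x": 0,"y": -0.035,"z": -0.09,"yaw": 0,"fingers": 0.83}])

```text
time: 17.75
eef_pos: [0.5606, 0.0164, 0.2717]
tcp_rot: [0.045, 0.999, 0.0, -0.001]
contact_force: [-0.3, 0.5, 0.3]
opening: 0.167
finger_force: 0.0
```

Run:
```python
from h import *
import pickle
KT=pose("wrist");im=ctrl.read_camera("wrist")[:,:,::-1];pickle.dump(KT,open("w7.pkl","wb"));cv2.imwrite("pics/w7.png",im)
cv2.imwrite("pics/w7c.png",cv2.resize(im[80:270,140:490],(800,434),interpolation=cv2.INTER_CUBIC))
s=ctrl.get_state();print(s["time"],s["eef_pos"],s["tcp_rot"])
```

```text
17.8 [0.56019592 0.01658861 0.27072684] [ 4.50932918e-02  9.98980999e-01  2.45173421e-04 -1.87021792e-03]
```

View pics/w7c.png

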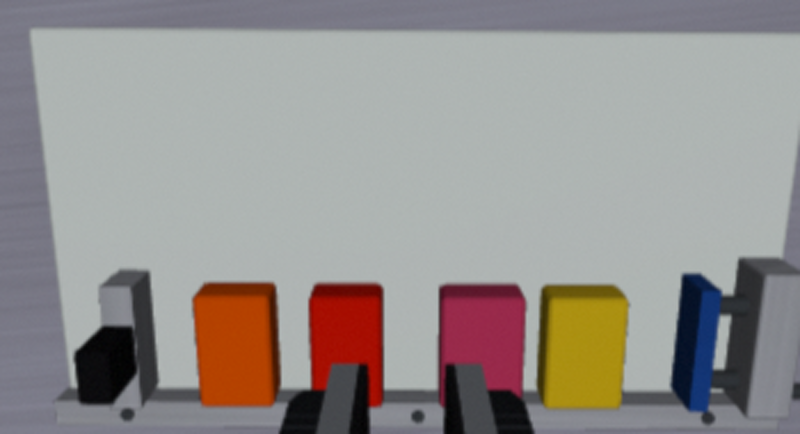

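All four bars now stand square against the fence: orange (237,345), red (347,340), pink (482,340), yellow (582,345) in the crop. Follower face edge at about (152,275), plate face at about (680,280).

Run:
```python
from h import *
import pickle
w=pickle.load(open("w7.pkl","rb"));a=.092;B=np.array([[np.cos(a),np.sin(a)],[-np.sin(a),np.cos(a)]])
for n,p,z in[("fol face top near",(150,272),.045),("plate face near",(683,276),.045),("handle L far",(79,401),.081),("handle L near",(79,352),.081),("handle R near",(108,352),.081),("handle R far",(109,401),.081),("orL",(197,345),.041),("orR",(274,345),.041),("rL",(312,345),.041),("rR",(381,345),.041),("pL",(441,345),.041),("pR",(520,345),.041),("yL",(544,345),.041),("yR",(622,345),.041),("near edge",(100,290),.041)]:
    P=onplane(w,(140+p[0]/2.286,80+p[1]/2.286),z);print(n,P.round(4),(P[:2]@B).round(4))
t=pose("top")
P=onplane(t,(366,183),.081);print("top handle",P,(P[:2]@B));print(ctrl.get_state()["eef_pos"][:2]@B)
```

```text
fol face top near [ 0.5885 -0.108   0.045 ] [ 0.5959 -0.0535]
plate face near [0.6133 0.1448 0.045 ] [0.5974 0.2005]
handle L far [ 0.6359 -0.1378  0.081 ] [ 0.6459 -0.0788]
handle L near [ 0.6125 -0.133   0.081 ] [ 0.6222 -0.0762]
handle R near [ 0.6137 -0.1203  0.081 ] [ 0.6221 -0.0634]
handle R far [ 0.6371 -0.1243  0.081 ] [ 0.6458 -0.0653]
orL [ 0.6288 -0.0929  0.041 ] [ 0.6347 -0.0348]
orR [ 0.6322 -0.055   0.041 ] [0.6346 0.0033]
rL [ 0.6339 -0.0363  0.041 ] [0.6346 0.0221]
rR [ 0.637  -0.0024  0.041 ] [0.6345 0.0562]
pL [0.6396 0.0272 0.041 ] [0.6344 0.0858]
pR [0.6432 0.066  0.041 ] [0.6344 0.1249]
yL [0.6442 0.0779 0.041 ] [0.6343 0.1367]
yR [0.6477 0.1162 0.041 ] [0.6343 0.1753]
near edge [ 0.5964 -0.1352  0.041 ] [ 0.6062 -0.0798]
top handle [ 0.62483789 -0.12898238  0.081     ] [ 0.63404509 -0.07103289]
[0.55630284 0.06798381]
```

>>> move_arm(plan=[{"x": -0.02,"y": -0.035,"z": 0.02,"yaw": -0.002,"fingers": 0.4},{"x": -0.04,"y": -0.07,"z": 0.04,"yaw": -0.002,"fingers": 0.4},{"x": -0.06,"y": -0.105,"z": 0.06,"yaw": -0.002,"fingers": 0.4},{"x": -0.078,"y": -0.138,"z": 0.08,"yaw": -0.002,"fingers": 0.4},{"x": -0.078,"y": -0.138,"z": 0.11,"yaw": -0.002,"fingers": 0.4}])

```text
time: 18.3
eef_pos: [0.6274, -0.1321, 0.1611]
tcp_rot: [0.046, 0.999, -0.001, 0.0]
contact_force: [-0.2, 0.4, 0.0]
opening: 0.6
finger_force: 0.0
```

>>> move_arm(plan=[{"x": 0,"y": 0,"z": 0,"yaw": 0,"fingers": 0.4},{"x": 0,"y": 0,"z": 0,"yaw": 0,"fingers": 0.4}])

```text
time: 18.5
eef_pos: [0.625, -0.1273, 0.1608]
tcp_rot: [0.044, 0.999, 0.001, -0.002]
contact_force: [-0.6, -0.5, -0.2]
opening: 0.604
finger_force: 0.0
```

Run:
```python
from h import *
import pickle
KT=pose("wrist");im=ctrl.read_camera("wrist")[:,:,::-1];pickle.dump(KT,open("w8.pkl","wb"));cv2.imwrite("pics/w8.png",im)
s=ctrl.get_state();print(s["time"],s["eef_pos"],s["opening"]);p=s["eef_pos"]
print(proj(KT,[p[0],p[1],.081]),proj(KT,[p[0],p[1],.045]))
```

```text
18.55 [ 0.62608334 -0.12749533  0.16291432] 0.5996587548441287
(np.float64(316.6708489941501), np.float64(207.98112298227483)) (np.float64(316.70471202547105), np.float64(193.43156833372578))
```

View pics/w8.png

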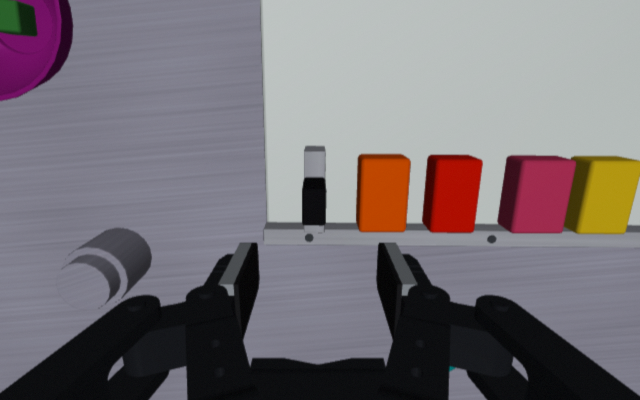

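The handle's top face is centred at about (314,208) and the TCP axis projects to (317,208), so it's aligned. Next: descend and grip.

>>> move_arm(plan=[{"x": 0,"y": -0.001,"z": 0.04,"yaw": 0,"fingers": 0.4},{"x": 0,"y": -0.001,"z": 0.075,"yaw": 0,"fingers": 0.4},{"x": 0,"y": -0.001,"z": 0.1,"yaw": 0,"fingers": 0.4},{"x": 0,"y": -0.001,"z": 0.109,"yaw": 0,"fingers": 0.4},{"x": 0,"y": -0.001,"z": 0.109,"yaw": 0,"fingers": 0.7}], force=25)

```text
time: 19.05
eef_pos: [0.6262, -0.1287, 0.0544]
tcp_rot: [0.044, 0.999, 0.0, -0.0]
contact_force: [0.1, 0.4, -0.5]
opening: 0.446
finger_force: 0.0
```

>>> move_arm(plan=[{"x": 0,"y": 0,"z": 0,"yaw": 0,"fingers": 0.95},{"x": 0,"y": 0,"z": 0,"yaw": 0,"fingers": 0.95},{"x": 0,"y": 0,"z": 0,"yaw": 0,"fingers": 0.95}])

```text
time: 19.35
eef_pos: [0.628, -0.1299, 0.0572]
tcp_rot: [0.045, 0.999, -0.0, 0.002]
contact_force: [-0.3, 1.4, 4.3]
opening: 0.181
finger_force: 27.4
```

Gripped (opening 15 mm). Next: slide the follower up.

>>> move_arm(plan=[{"x": 0,"y": 0.005,"z": -0.003,"yaw": 0,"fingers": 0.95},{"x": 0,"y": 0.014,"z": -0.003,"yaw": 0,"fingers": 0.95},{"x": 0,"y": 0.023,"z": -0.003,"yaw": 0,"fingers": 0.95},{"x": 0,"y": 0.032,"z": -0.003,"yaw": 0,"fingers": 0.95},{"x": 0,"y": 0.041,"z": -0.003,"yaw": 0,"fingers": 0.95}])

```text
time: 19.85
eef_pos: [0.6319, -0.0897, 0.0573]
tcp_rot: [0.045, 0.999, -0.001, 0.003]
contact_force: [7.9, -4.5, -7.2]
opening: 0.185
finger_force: 26.1
```

>>> move_arm(plan=[{"x": 0,"y": 0.009,"z": 0,"yaw": 0,"fingers": 0.95},{"x": 0,"y": 0.018,"z": 0,"yaw": 0,"fingers": 0.95},{"x": 0,"y": 0.027,"z": 0,"yaw": 0,"fingers": 0.95},{"x": 0,"y": 0.035,"z": 0,"yaw": 0,"fingers": 0.95},{"x": 0,"y": 0.041,"z": 0,"yaw": 0,"fingers": 0.95}])

```text
time: 20.35
eef_pos: [0.6358, -0.049, 0.0573]
tcp_rot: [0.045, 0.999, -0.001, 0.004]
contact_force: [9.0, -5.0, -8.6]
opening: 0.182
finger_force: 26.1
```

>>> move_arm(plan=[{"x": 0,"y": 0.003,"z": 0,"yaw": 0,"fingers": 0.95},{"x": 0,"y": 0.006,"z": 0,"yaw": 0,"fingers": 0.95},{"x": 0,"y": 0.008,"z": 0,"yaw": 0,"fingers": 0.95}])

```text
time: 20.65
eef_pos: [0.6366, -0.0414, 0.0572]
tcp_rot: [0.045, 0.999, -0.001, 0.004]
contact_force: [8.8, -6.5, -7.4]
opening: 0.184
finger_force: 26.1
```

Run:
```python
from h import *
t=ctrl.read_camera("top")[:,:,::-1];s=ctrl.read_camera("scene")[:,:,::-1]
cv2.imwrite("pics/s9.png",s)
cv2.imwrite("pics/s9c.png",cv2.resize(s[165:265,230:420],(760,400),interpolation=cv2.INTER_CUBIC));print(ctrl.get_state()["contact_force"])
```

```text
[ 8.2348679  -3.23284951 -7.11324398]
```

View pics/s9c.png

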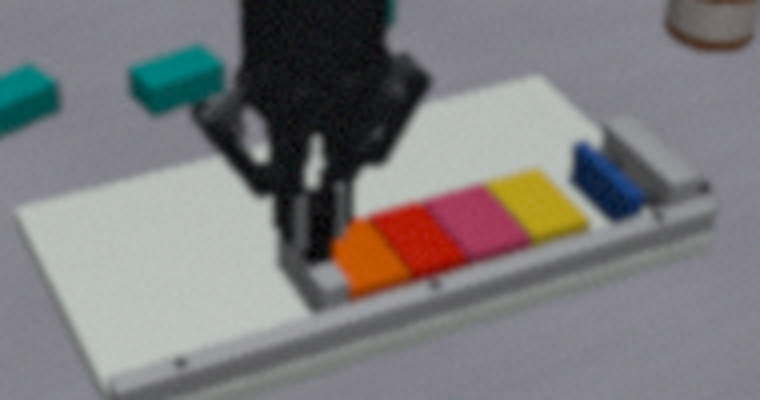

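The bars stand side by side against the follower, and the row's end (yellow, right edge at (585,232)) is still some 15 mm short of the blue plate. I advance while relieving the side load.

>>> move_arm(plan=[{"x": -0.0015,"y": 0.002,"z": 0.001,"yaw": 0,"fingers": 0.95},{"x": -0.003,"y": 0.004,"z": 0.0025,"yaw": 0,"fingers": 0.95},{"x": -0.003,"y": 0.006,"z": 0.0025,"yaw": 0,"fingers": 0.95},{"x": -0.003,"y": 0.008,"z": 0.0025,"yaw": 0,"fingers": 0.95},{"x": -0.003,"y": 0.009,"z": 0.0025,"yaw": 0,"fingers": 0.95}])

```text
time: 21.25
eef_pos: [0.6376, -0.0322, 0.0572]
tcp_rot: [0.044, 0.999, -0.001, -0.001]
contact_force: [-7.1, -3.3, 8.9]
opening: 0.182
finger_force: 28.4
```

>>> move_arm(plan=[{"x": 0,"y": 0.001,"z": 0,"yaw": 0,"fingers": 0.95},{"x": 0,"y": 0.002,"z": 0,"yaw": 0,"fingers": 0.95},{"x": 0,"y": 0.003,"z": 0,"yaw": 0,"fingers": 0.95}])

```text
time: 21.55
eef_pos: [0.6378, -0.0293, 0.0571]
tcp_rot: [0.044, 0.999, -0.001, -0.001]
contact_force: [-6.6, -3.2, 9.0]
opening: 0.183
finger_force: 28.4
```

>>> move_arm(plan=[{"x": 0,"y": 0.001,"z": 0,"yaw": 0,"fingers": 0.95},{"x": 0,"y": 0.002,"z": 0,"yaw": 0,"fingers": 0.95}])

```text
time: 21.75
eef_pos: [0.6381, -0.0273, 0.0571]
tcp_rot: [0.044, 0.999, -0.001, -0.001]
contact_force: [-7.4, -4.1, 8.9]
opening: 0.181
finger_force: 28.4
```

>>> move_arm(plan=[{"x": 0.0014,"y": 0.001,"z": -0.0014,"yaw": 0,"fingers": 0.95},{"x": 0.0014,"y": 0.001,"z": -0.0014,"yaw": 0,"fingers": 0.95}])

```text
time: 21.95
eef_pos: [0.6381, -0.026, 0.0572]
tcp_rot: [0.045, 0.999, -0.001, 0.002]
contact_force: [1.8, -3.9, 1.1]
opening: 0.181
finger_force: 27.3
```

>>> move_arm(plan=[{"x": 0,"y": 0.001,"z": 0,"yaw": 0,"fingers": 0.95},{"x": 0,"y": 0.0015,"z": 0,"yaw": 0,"fingers": 0.95}])

```text
time: 22.15
eef_pos: [0.6383, -0.0241, 0.0572]
tcp_rot: [0.044, 0.999, -0.001, 0.001]
contact_force: [2.0, -5.0, 1.8]
opening: 0.182
finger_force: 27.5
```

>>> move_arm(plan=[{"x": 0,"y": 0.001,"z": 0,"yaw": 0,"fingers": 0.95},{"x": 0,"y": 0.0015,"z": 0,"yaw": 0,"fingers": 0.95}])

```text
time: 22.35
eef_pos: [0.6385, -0.0225, 0.0572]
tcp_rot: [0.044, 0.999, -0.0, 0.001]
contact_force: [2.0, -4.3, 3.6]
opening: 0.181
finger_force: 27.6
```

>>> move_arm(plan=[{"x": 0,"y": 0.001,"z": 0,"yaw": 0,"fingers": 0.95},{"x": 0,"y": 0.0015,"z": 0,"yaw": 0,"fingers": 0.95}])

```text
time: 22.55
eef_pos: [0.6386, -0.021, 0.0572]
tcp_rot: [0.044, 0.999, -0.0, 0.001]
contact_force: [2.6, -3.9, 3.4]
opening: 0.185
finger_force: 27.6
```

>>> move_arm(plan=[{"x": 0,"y": 0.001,"z": 0,"yaw": 0,"fingers": 0.95},{"x": 0,"y": 0.001,"z": 0,"yaw": 0,"fingers": 0.95}])

```text
time: 22.75
eef_pos: [0.6387, -0.0198, 0.0572]
tcp_rot: [0.044, 0.999, -0.0, 0.001]
contact_force: [3.0, -4.3, 3.7]
opening: 0.182
finger_force: 27.7
```

Run:
```python
from h import *
from plant import ctrl
s0=cv2.imread("pics/s9.png");s=ctrl.read_camera("scene")[:,:,::-1]
cv2.imwrite("pics/s10.png",s)
a=[cv2.resize(i[190:225,340:412],(792,385),interpolation=cv2.INTER_CUBIC)[:290] for i in(s0,s)]
cv2.imwrite("pics/s10c.png",np.vstack(a));print(ctrl.get_state()["contact_force"],ctrl.get_state()["eef_pos"])
```

```text
[ 2.93297383 -4.63832036  4.76843276] [ 0.63873044 -0.0198417   0.05720498]
```

View pics/s10c.png

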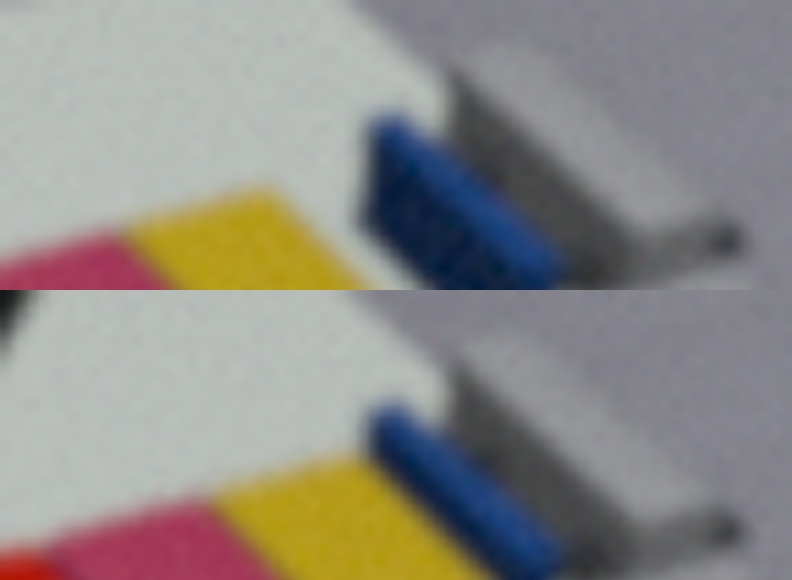

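Top half is before, bottom half now: the yellow edge has reached almost to the blue plate (about 2 mm left), which has not moved. My picture allowance is used up, so from here I track the plate by force and image code.

>>> move_arm(plan=[{"x": 0.0004,"y": 0.001,"z": -0.0006,"yaw": 0,"fingers": 0.95},{"x": 0.0004,"y": 0.001,"z": -0.0006,"yaw": 0,"fingers": 0.95}])

```text
time: 23.0
eef_pos: [0.6388, -0.0187, 0.0572]
tcp_rot: [0.044, 0.999, -0.0, 0.002]
contact_force: [5.6, -4.0, -0.2]
opening: 0.179
finger_force: 27.2
```

>>> move_arm(plan=[{"x": 0,"y": 0.001,"z": 0,"yaw": 0,"fingers": 0.95},{"x": 0,"y": 0.001,"z": 0,"yaw": 0,"fingers": 0.95}])

```text
time: 23.2
eef_pos: [0.6389, -0.0177, 0.0572]
tcp_rot: [0.044, 0.999, -0.0, 0.002]
contact_force: [3.8, -4.4, 0.4]
opening: 0.184
finger_force: 27.2
```

>>> move_arm(plan=[{"x": 0,"y": 0.001,"z": 0,"yaw": 0,"fingers": 0.95},{"x": 0,"y": 0.001,"z": 0,"yaw": 0,"fingers": 0.95}])

```text
time: 23.4
eef_pos: [0.639, -0.0167, 0.0572]
tcp_rot: [0.044, 0.999, -0.0, 0.002]
contact_force: [5.2, -4.7, 1.0]
opening: 0.182
finger_force: 27.2
```

>>> move_arm(plan=[{"x": 0,"y": 0.001,"z": 0,"yaw": 0,"fingers": 0.95},{"x": 0,"y": 0.001,"z": 0,"yaw": 0,"fingers": 0.95}])

```text
time: 23.6
eef_pos: [0.6391, -0.0158, 0.0572]
tcp_rot: [0.044, 0.999, -0.0, 0.002]
contact_force: [4.7, -4.3, 0.4]
opening: 0.178
finger_force: 27.2
```

>>> move_arm(plan=[{"x": 0,"y": 0.001,"z": 0,"yaw": 0,"fingers": 0.95},{"x": 0,"y": 0.001,"z": 0,"yaw": 0,"fingers": 0.95}])

```text
time: 23.8
eef_pos: [0.6392, -0.0148, 0.0572]
tcp_rot: [0.044, 0.999, -0.0, 0.002]
contact_force: [5.2, -4.5, -0.8]
opening: 0.18
finger_force: 27.2
```

```bash
cat > blue.py <<'E'
from h import *
def blue(im):
    b=im.astype(float);m=((b[:,:,0]>b[:,:,2]*1.8)&(b[:,:,0]>60)&(b[:,:,1]<b[:,:,0]*.75))
    sub=np.zeros(m.shape,bool);sub[185:225,365:405]=m[185:225,365:405];y,x=np.nonzero(sub)
    return len(x),x.mean().round(2),y.mean().round(2),np.percentile(x-y*0,95)
E
python3 - <<'E'
from blue import *
s=ctrl.read_camera("scene")[:,:,::-1];cv2.imwrite("pics/s11.png",s)
a=cv2.imread("pics/s10.png")
for i in("s9","s10","s11"):print(i,blue(cv2.imread(f"pics/{i}.png")))
# predicted shift per 6 mm of travel at plate top
k=pose("scene");P=np.array([.645,.15,.045]);d=np.array([.092,.996,0])
print("px per 6mm",np.array(proj(k,P+.006*d))-proj(k,P))
st=ctrl.get_state();print(st["contact_force"],st["eef_pos"])
E
```

```text
s9 (167, np.float64(381.37), np.float64(210.34), np.float64(388.0))
s10 (110, np.float64(382.37), np.float64(209.05), np.float64(389.0))
s11 (78, np.float64(382.81), np.float64(208.45), np.float64(389.0))
px per 6mm [ 2.06847682 -0.59295869]
[ 5.57437291 -4.0770113  -0.03766832] [ 0.6392109 -0.0147626  0.0572322]
```

>>> move_arm(plan=[{"x": 0.0005,"y": 0.001,"z": 0,"yaw": 0,"fingers": 0.95},{"x": 0.0005,"y": 0.001,"z": 0,"yaw": 0,"fingers": 0.95}])

```text
time: 24.05
eef_pos: [0.6393, -0.0137, 0.0572]
tcp_rot: [0.044, 0.999, -0.0, 0.003]
contact_force: [6.3, -4.9, 0.1]
opening: 0.182
finger_force: 27.0
```

>>> move_arm(plan=[{"x": 0,"y": 0.001,"z": 0,"yaw": 0,"fingers": 0.95},{"x": 0,"y": 0.001,"z": 0,"yaw": 0,"fingers": 0.95}])

```text
time: 24.25
eef_pos: [0.6393, -0.0135, 0.0573]
tcp_rot: [0.044, 0.999, -0.001, 0.003]
contact_force: [8.3, -6.8, -0.8]
opening: 0.183
finger_force: 27.1
```

>>> move_arm(plan=[{"x": 0,"y": 0.001,"z": 0,"yaw": 0,"fingers": 0.95},{"x": 0,"y": 0.001,"z": 0,"yaw": 0,"fingers": 0.95}])

```text
time: 24.45
eef_pos: [0.6394, -0.013, 0.0572]
tcp_rot: [0.044, 0.999, -0.001, 0.003]
contact_force: [6.0, -7.7, -1.1]
opening: 0.185
finger_force: 27.2
```

The plate contact is felt at y ≈ −0.0135 (force rising from 4.3 N). I press on gently towards y ≈ −0.0075.

>>> move_arm(plan=[{"x": -0.001,"y": 0.001,"z": 0,"yaw": 0,"fingers": 0.95},{"x": -0.001,"y": 0.002,"z": 0,"yaw": 0,"fingers": 0.95},{"x": -0.001,"y": 0.002,"z": 0,"yaw": 0,"fingers": 0.95}])

```text
time: 24.75
eef_pos: [0.6395, -0.0115, 0.0572]
tcp_rot: [0.044, 0.999, -0.002, 0.001]
contact_force: [2.5, -7.9, 1.6]
opening: 0.179
finger_force: 27.6
```

>>> move_arm(plan=[{"x": 0,"y": 0.001,"z": 0,"yaw": 0,"fingers": 0.95},{"x": 0,"y": 0.002,"z": 0,"yaw": 0,"fingers": 0.95},{"x": 0,"y": 0.002,"z": 0,"yaw": 0,"fingers": 0.95}])

```text
time: 25.05
eef_pos: [0.6397, -0.0101, 0.0572]
tcp_rot: [0.044, 0.999, -0.002, 0.001]
contact_force: [2.5, -10.4, 1.0]
opening: 0.184
finger_force: 27.7
```

Run:
```python
from blue import *
s=ctrl.read_camera("scene")[:,:,::-1];cv2.imwrite("pics/s12.png",s)
g=lambda n:cv2.cvtColor(cv2.imread(f"pics/{n}.png"),cv2.COLOR_BGR2GRAY).astype(np.float32)
def lum(n): # blue-minus-red excess column profile on top strip of the plate
    b=cv2.imread(f"pics/{n}.png").astype(float);return np.clip(b[:,:,0]-b[:,:,2]-25,0,None)
for n in("s9","s10","s11","s12"):
    m=lum(n)
    # rear (upper-right) edge of the blue top along rows 200..210
    o=[]
    for r in range(199,209):
        row=m[r,368:400];i=row.argmax();h=row[i]/2;j=i+np.argmax(row[i:]<h);o.append(368+j-1+(row[j-1]-h)/(row[j-1]-row[j]))
    print(n,blue(cv2.imread(f"pics/{n}.png")),"rear edge",np.round(o,1),np.mean(o).round(2))
st=ctrl.get_state();print(st["contact_force"],st["eef_pos"])
```

```text
s9 (167, np.float64(381.37), np.float64(210.34), np.float64(388.0)) rear edge [  nan 376.2 376.9 377.6 379.2 380.6 381.7 382.9 384.1 385. ] nan
s10 (110, np.float64(382.37), np.float64(209.05), np.float64(389.0)) rear edge [  nan 375.8 376.9 377.6 379.1 380.6 381.7 382.8 384.1 385. ] nan
s11 (78, np.float64(382.81), np.float64(208.45), np.float64(389.0)) rear edge [  nan 376.5 376.8 377.6 379.1 380.5 381.6 382.8 384.2 385. ] nan
s12 (75, np.float64(384.41), np.float64(208.16), np.float64(391.0)) rear edge [  nan 377.7 378.5 379.9 381.1 382.2 383.5 384.3 385.2 386.3] nan
[  2.59844811 -10.15292594   0.21958368] [ 0.63965865 -0.01004212  0.05721142]<stdin>:11: RuntimeWarning: invalid value encountered in scalar divide
```

All three measures agree: the plate has given about 3.3 mm. Another 2.7 mm to go.

>>> move_arm(plan=[{"x": -0.0003,"y": 0.001,"z": 0,"yaw": 0,"fingers": 0.95},{"x": -0.0003,"y": 0.002,"z": 0,"yaw": 0,"fingers": 0.95},{"x": -0.0003,"y": 0.002,"z": 0,"yaw": 0,"fingers": 0.95}])

```text
time: 25.4
eef_pos: [0.6398, -0.0086, 0.0572]
tcp_rot: [0.044, 0.999, -0.003, 0.001]
contact_force: [1.2, -12.6, 1.9]
opening: 0.186
finger_force: 27.9
```

>>> move_arm(plan=[{"x": 0,"y": 0.001,"z": 0,"yaw": 0,"fingers": 0.95},{"x": 0,"y": 0.0015,"z": 0,"yaw": 0,"fingers": 0.95},{"x": 0,"y": 0.0015,"z": 0,"yaw": 0,"fingers": 0.95},{"x": 0,"y": 0.0015,"z": 0,"yaw": 0,"fingers": 0.95}])

```text
time: 25.8
eef_pos: [0.6399, -0.0076, 0.0572]
tcp_rot: [0.044, 0.999, -0.003, 0.001]
contact_force: [0.3, -14.4, 1.4]
opening: 0.183
finger_force: 28.0
```

```bash
cat > edge.py <<'E'
from h import *
s=ctrl.read_camera("scene")[:,:,::-1];cv2.imwrite("pics/now.png",s)
def e(n):
    b=cv2.imread(f"pics/{n}.png").astype(float);m=np.clip(b[:,:,0]-b[:,:,2]-25,0,None);o=[]
    for r in range(201,209):
        row=m[r,368:400];i=row.argmax();h=row[i]/2;j=i+np.argmax(row[i:]<h);o.append(368+j-1+(row[j-1]-h)/(row[j-1]-row[j]))
    return np.mean(o)
print("plate mm",((e("now")-e("s10"))/2.75*6).round(2))
st=ctrl.get_state();print(st["time"],st["contact_force"].round(1),st["eef_pos"].round(4))
E
python3 edge.py
```

```text
plate mm 6.07
25.85 [  0.7 -14.    1.6] [ 0.6399 -0.0076  0.0572]
```

The plate has given 6.1 mm, half its travel, at about 14 N. Next: ease off so the spring doesn't throw the follower back.

>>> move_arm(plan=[{"x": 0,"y": -0.001,"z": 0,"yaw": 0,"fingers": 0.95},{"x": 0,"y": -0.002,"z": 0,"yaw": 0,"fingers": 0.95},{"x": 0,"y": -0.003,"z": 0,"yaw": 0,"fingers": 0.95},{"x": 0,"y": -0.004,"z": 0,"yaw": 0,"fingers": 0.95},{"x": 0,"y": -0.004,"z": 0,"yaw": 0,"fingers": 0.95}])

```text
time: 26.35
eef_pos: [0.6398, -0.0088, 0.0572]
tcp_rot: [0.044, 0.999, -0.001, 0.001]
contact_force: [3.6, -5.8, 2.8]
opening: 0.18
finger_force: 27.5
```

>>> move_arm(plan=[{"x": 0,"y": -0.001,"z": 0,"yaw": 0,"fingers": 0.95},{"x": 0,"y": -0.002,"z": 0,"yaw": 0,"fingers": 0.95},{"x": 0,"y": -0.002,"z": 0,"yaw": 0,"fingers": 0.95}])

```text
time: 26.65
eef_pos: [0.6396, -0.0103, 0.0572]
tcp_rot: [0.044, 0.999, -0.0, 0.001]
contact_force: [3.6, -4.5, 2.5]
opening: 0.182
finger_force: 27.4
```

```bash
python3 edge.py
```

```text
plate mm 3.5
26.7 [ 3.5 -4.4  2.1] [ 0.6396 -0.0103  0.0572]
```

>>> move_arm(plan=[{"x": 0,"y": -0.001,"z": 0,"yaw": 0,"fingers": 0.95},{"x": 0,"y": -0.002,"z": 0,"yaw": 0,"fingers": 0.95},{"x": 0,"y": -0.0026,"z": 0,"yaw": 0,"fingers": 0.95},{"x": 0,"y": -0.0026,"z": 0,"yaw": 0,"fingers": 0.95}])

```text
time: 27.1
eef_pos: [0.6394, -0.0124, 0.0572]
tcp_rot: [0.044, 0.999, 0.0, 0.001]
contact_force: [4.9, -3.3, 1.6]
opening: 0.178
finger_force: 27.4
```

```bash
python3 edge.py
```

```text
plate mm 1.14
27.15 [ 4.4 -3.   1.3] [ 0.6394 -0.0124  0.0572]
```

>>> move_arm(plan=[{"x": -0.0005,"y": -0.0007,"z": 0,"yaw": 0,"fingers": 0.95},{"x": -0.0005,"y": -0.0007,"z": 0,"yaw": 0,"fingers": 0.95},{"x": -0.0005,"y": -0.0007,"z": 0,"yaw": 0,"fingers": 0.8},{"x": -0.0005,"y": -0.0007,"z": 0,"yaw": 0,"fingers": 0.75},{"x": -0.0005,"y": -0.0007,"z": 0,"yaw": 0,"fingers": 0.65}])

```text
time: 27.65
eef_pos: [0.6371, -0.0129, 0.0552]
tcp_rot: [0.044, 0.999, 0.0, -0.002]
contact_force: [0.5, -0.1, 0.4]
opening: 0.351
finger_force: 0.0
```

>>> move_arm(plan=[{"x": 0,"y": 0,"z": 0,"yaw": 0,"fingers": 0.55},{"x": 0,"y": 0,"z": 0,"yaw": 0,"fingers": 0.55},{"x": 0,"y": 0,"z": -0.01,"yaw": 0,"fingers": 0.55},{"x": 0,"y": 0,"z": -0.04,"yaw": 0,"fingers": 0.55},{"x": 0,"y": 0,"z": -0.08,"yaw": 0,"fingers": 0.55}])

```text
time: 28.15
eef_pos: [0.6373, -0.0132, 0.1357]
tcp_rot: [0.044, 0.999, 0.0, -0.003]
contact_force: [0.6, -0.2, 0.7]
opening: 0.451
finger_force: 0.0
```

>>> move_arm(plan=[{"x": 0.03,"y": 0,"z": -0.04,"yaw": 0,"fingers": 0.55},{"x": 0.06,"y": 0,"z": -0.08,"yaw": 0,"fingers": 0.55},{"x": 0.08,"y": 0.02,"z": -0.11,"yaw": 0,"fingers": 0.55},{"x": 0.08,"y": 0.03,"z": -0.11,"yaw": 0,"fingers": 0.55},{"x": 0.08,"y": 0.03,"z": -0.11,"yaw": 0,"fingers": 0.55}])

```text
time: 28.65
eef_pos: [0.5623, 0.0244, 0.2485]
tcp_rot: [0.044, 0.999, -0.0, 0.002]
contact_force: [0.2, 0.0, -0.5]
opening: 0.447
finger_force: 0.0
```

```bash
python3 edge.py
python3 - <<'E'
from h import *
KT=pose("wrist");im=ctrl.read_camera("wrist")[:,:,::-1];cv2.imwrite("pics/w13.png",im)
hsv=cv2.cvtColor(im,cv2.COLOR_BGR2HSV);B=np.array([[np.cos(.092),np.sin(.092)],[-np.sin(.092),np.cos(.092)]])
for n,lo,hi in[("or",8,18),("yel",22,32),("pink",165,176),("red0",0,5),("blue",105,118)]:
    m=cv2.inRange(hsv,(lo,110,40),(hi,255,255));k,l,st,c=cv2.connectedComponentsWithStats(m)
    for s in st[1:]:
        if s[4]>300:print(n,s,(onplane(KT,(s[0],s[1]+s[3]/2),.041)[:2]@B).round(4),(onplane(KT,(s[0]+s[2],s[1]+s[3]/2),.041)[:2]@B).round(4))
# gray values across the follower/orange seam
print(im[st[0,0]:0]); 
x=[s for s in cv2.connectedComponentsWithStats(cv2.inRange(hsv,(8,110,40),(18,255,255)))[2][1:] if s[4]>300]
for s in x[:1]:
    for f in(.3,.5,.7):
        r=int(s[1]+f*s[3]);print(r,s[0],im[r,s[0]-16:s[0]+4].tolist())
E
```

```text
plate mm 0.8
28.7 [-0.6 -0.1 -1.3] [0.5619 0.0238 0.2467]
or [ 297  210   36   58 2029] [0.6349 0.0543] [0.6347 0.0925]
yel [ 404  212   42   57 2096] [0.636 0.168] [0.6358 0.2126]
pink [ 366  211   41   54 1497] [0.6333 0.1275] [0.6331 0.1709]
red0 [ 332  211   35   57 1801] [0.6352 0.0914] [0.6351 0.1286]
red0 [ 554  217   64   53 2674] [0.6386 0.328 ] [0.6383 0.3961]
blue [441 206  18  65 650] [0.6335 0.2071] [0.6334 0.2261]
[]
227 297 [[134, 133, 129], [131, 125, 123], [133, 126, 125], [135, 128, 127], [138, 130, 129], [137, 129, 128], [138, 131, 129], [140, 133, 132], [140, 134, 133], [141, 134, 133], [141, 135, 132], [144, 137, 135], [143, 135, 134], [141, 134, 132], [138, 132, 130], [123, 117, 118], [39, 47, 78], [0, 50, 143], [0, 58, 164], [0, 64, 176]]
239 297 [[6, 7, 4], [7, 6, 7], [8, 5, 5], [6, 7, 6], [6, 6, 6], [7, 6, 6], [9, 6, 7], [8, 7, 7], [7, 5, 7], [5, 4, 5], [8, 6, 7], [7, 6, 5], [8, 7, 7], [4, 6, 4], [5, 5, 8], [8, 11, 18], [12, 29, 67], [0, 50, 140], [0, 59, 163], [0, 63, 176]]
250 297 [[13, 13, 11], [14, 12, 11], [12, 9, 9], [13, 12, 11], [14, 12, 12], [12, 10, 11], [14, 12, 11], [14, 12, 10], [13, 13, 12], [14, 13, 13], [15, 13, 13], [12, 10, 10], [12, 11, 11], [10, 9, 8], [6, 7, 7], [8, 11, 15], [24, 32, 64], [2, 49, 138], [0, 58, 162], [0, 63, 176]]
```

The follower borders the orange bar with no board showing between. The bars run on without gaps into the blue plate, which is still about 0.8 mm sprung, and the arm is clear. Handing in.

```bash
python3 -c "
from plant import ctrl
print(ctrl.sign_off())"
```

```text
the job is handed in; nothing more can be done
None
```

I handed the job in at about 29 s: the offcut is in the bowl, the four bars are square and snug, the plate was pressed about 6 mm and eased back, and the follower is released against the row; I viewed 12 pictures against the limit of 10.

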